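# Lock a heatsink in the vise with its lever bolt

### The job

The heatsink lies loose between the jaws of the small steel vise. Push the sliding jaw home so that it presses the heatsink squarely against the fixed jaw, then screw the jaw's slanted lever bolt in (clockwise) until it is snug, and only then fold the bolt's lever fully down onto its rest. Leave the heatsink clamped and seated, and do not disturb the tape roll, the pliers or the jar.

Things in the scene. Friction and masses are not known exactly. Their poses are not given: they have to be found in the camera images.
- vise: Low bench vise of bare steel, fixed to the desk: base 140 x 56 x 28 mm. Origin: centre of its underside, on the desk. x runs along the vise from sliding jaw to fixed jaw, y to its left, z up. Fixed jaw: clamping face at x = +46 mm, top at z = 62 mm. Between the jaws two thin parallels lie across the base, tops at z = 40 mm.
- jaw (a joint): Sliding jaw (50 mm long, 56 wide, flat top at z = 62 mm): how far (m) it has slid from fully open towards the fixed jaw, along the vise's x. Gap between jaw faces = 0.056 - value; pressed on the 32 mm heatsink at 0.024. Takes about 4 N to push (e.g. by its bolt), stays where left. Its back is a slope, 28 degrees from level, falling away from the fixed jaw; the lever bolt stands square to it.
- bolt_head (a point): Centre of the lever's cross pin, on the bolt's axis, 20 mm above the slope when the bolt is snug. Rides with jaw and bolt lift but does not turn with the bolt: z points out along the bolt's axis (leaning 28 degrees from vertical, away from the fixed jaw), y is the vise's left, x points up the slope. Two small cheeks hold the pin, tops 6 mm above it; they stand on a dark drum 30 mm across.
- bolt (a joint): Angle (rad) the bolt is still unscrewed: 0 = snug, at its stop. Grows counter-clockwise seen from outside (about +z of bolt_head), so screwing in is clockwise. Lead 8 mm a turn: the head sinks 1.27 mm/rad as it goes in. About 0.05 N m turns it; stays where left. On the drum a small dark rest juts 25 mm from the axis on the side to which the lever folds.
- lever (a joint): Fold angle (rad): 0 = standing out along the bolt's axis (as at the start), 1.5 = fully folded on its rest. About 0.1 N m, stays where left. Light-metal bar, 49 mm long from the pin, 16 mm wide along the pin, 12 mm thick. At bolt 0 the pin lies along bolt_head x and it folds to +y; at bolt angle t both are turned by t about z. Pinched across the 16 mm it serves as the key to turn the bolt.
- lever_tip (a point): Middle of the lever's free end, 49 mm from the cross pin.
- heatsink: Finned bare aluminium heatsink, 32 x 40 x 24 mm (x, y, z), fins up, lying loose on the parallels. Origin: centre of its underside. Clamped: its x along the vise's x, origin 30 mm from the vise's origin along x and 40 mm above the desk.
- tape_roll: Roll of black tape, 63 mm across, 18 mm high, lying on the robot's side of the vise; a bystander. Origin: centre of its underside.
- side_cutter: Side-cutting pliers, 107 mm long, 16 mm high, lying flat nearer the robot; a bystander. Origin: centre of its underside.
- flux_jar: Round jar, 70 mm across, 67 mm high, standing on the other side of the keyboard; a bystander. Origin: centre of its underside.
Not all that is in view belongs to the job. Of the things like the heatsink, leave any that is black; of the rest the larger one is meant.

How it is judged:
By the outcome, as a careful person would: the job done as asked, in the order asked, and still so for the second after the job is handed in, with the robot touching nothing.
It also fails if it takes over 51 s, if anything falls off the work surface, if the arm or the gripper's body presses on something with over 40 N, if the wrist force passes 120 N, or if a joint passes its speed limit or range.

### The arm

A 6-joint arm with a two-finger parallel gripper is mounted at the origin on a cart in front of the work surface, level with it; the furniture and walls round the work are solid. World frame = base frame: x ahead of the robot, y to its left, z up, the work surface at z = 0. Lengths are in m, angles in rad, forces in N, time in s.
With the tool pointing down it reaches from about 0.325 to 1 m from the base axis. Payload 5.1 kg.
Tool frame: the origin (TCP) lies between the finger pads; the fingertips stand 14 mm ahead of it and the grasp point (between the pads) lies 5 mm behind it; z points along the fingers, y is the direction in which the jaws open and shut (so a half turn about z gives the same grasp; the last joint's range is limited). The gripper opens to 85 mm and grips with 20 to 120 N. Pads are 22 mm wide; open, the fingers measure 114 mm over their backs; the gripper's body (76 mm by 85 mm) begins 54 mm behind the grasp point. The pads swing forward as they close: fully open they stand 13 mm farther back than shut.
Start: joints at [-1.373, 0.124, 1.65, -0, 1.367, -0.083], TCP at [0.18, -0.625, 0.245] pointing down, gripper open.
Joint ranges: [-2.61, 2.61], [-1.02, 2.33], [0.03, 2.71], [-1.35, 4.49], [0.32, 2.68], [-2.91, 2.91]. Speed limits (rad/s): [2.57, 2.57, 3.14, 3.14, 3.14, 3.14].

### API

Orientations are given as a unit quaternion [w, x, y, z].
In Python, from rig import readout, eyes, job_done, look_for, cut_out, spot_point gives the robot as it stands.
- The arm moves only by the tool move_arm, never from a script. Its arguments are lists of equal length, an entry for each row: "hand": the opening, from 0 (shut) to 1 (fully open); "travel": the shift along the tool's x, y, z in m, a list of three; "rot": the turn, a rotation vector about the tool's x, y, z in degrees, a list of three. A call has 1 to 10 rows; each row is the pose to reach, as a shift and turn from the pose commanded when the call began, along the tool's axes at that moment; what a row does not reach only later rows make up. A row lasts 1/12 s, in which the tool goes at most 41.7 mm and 7.16 degrees, less where a joint would pass 70% of its speed; a pose out of reach is approached as far as the arm can. A call with a gripper value outside its range is refused whole. The fingers move at their own pace and stop on an object; the grip force is fixed at half the most. Time passes only in rows, so rows that repeat a pose let the fingers close. It gives the time, the measured TCP pose, the force and the opening at its end, in the units of the state.
- readout.get_state(): the state, without advancing time (a new reading comes with each control period).
- eyes.grab_frame(name): name is "scene" or "top"; returns a dict with "pixels" (384x512x3 uint8, blue, green, red), "fovy" (degrees; the focal length in pixels is half the picture's height over the tangent of half this angle, whatever the lens; pixels are square), "cx", "cy" (the principal point, pixels), "extrinsics" (4x4, takes a point from camera to world coordinates). Camera axes: x right, y down, z forward; pixel columns grow to the right and rows downward; lengths in m; the calibration is good to about 2 mm. A picture is of the moment at which its call begins. There is no depth.
- job_done(): hands the job in, once; it reports no verdict.
Trained networks look in the newest picture that a camera, given by its name, has taken for a name from the list of things; names that differ only in an ending like _2 or _b are one class to them, and where a whole thing is asked for, a point or a joint stands for the part that bears it (a point fixed in the world has none). Each returns a list of dicts, best first, with "confidence" (0 to 1); they miss things now and then, are a little off and sometimes report something else, mostly with a low value. They report only what shows in the picture. A call takes as long as a camera call. They do not tell look-alikes from the thing itself.
- look_for(camera, target): "xy" ([column, row] in pixels, amid what is visible of it).
- cut_out(camera, target): "mask" (384x512 bool, what is visible of it) and "xy" ([column, row] in pixels, amid what is visible of it).
- spot_point(camera, target): "xy" ([column, row] in pixels: a listed point, or the origin of a listed thing).
The state is a dict: "time": time; "qpos": joint angles; "qvel": joint speeds; "joint_torque": joint torques, N m; "tcp_pos": TCP position; "ee_rot": TCP orientation; "wrist_force": force on the tool from outside, world axes, zero at the start; "torque": the same for the moment, N m; "width": opening from 0.0 (shut) to 1.0 (fully open).
Only numpy, scipy, OpenCV 4.12 (cv2) and the standard library are available. Lean on these libraries where they do the work, as an engineer would, in place of code of your own. Each camera call takes 0.05 s, during which the arm holds its last target.

## Working session

There is one attempt and no reset: what is moved stays moved. The work goes in short steps, Python scripts to look and compute and a tool call to move; the robot and the scene stay as the last step left them, time stands still between calls to the robot, and variables do not carry over. Pictures are saved under pics/ and viewed, and the job is handed in when it is done.

Besides the shell and the picture viewer there is one more tool, called after "Call:" as name(argument=value, ...) on one line, values as JSON. move_arm: Moves the arm, as the interface text tells. Its arguments: {"type":"object","properties":{"hand":{"type":"array"},"travel":{"type":"array"},"rot":{"type":"array"}},"required":["hand","travel","rot"]}

```bash
ls; mkdir -p pics; python3 - <<'E'
from rig import readout, eyes, look_for, cut_out, spot_point
import cv2,numpy as np,json
print({k:np.round(v,3).tolist() for k,v in readout.get_state().items()})
for c in ("scene","top"):
    f=eyes.grab_frame(c); cv2.imwrite(f"pics/{c}0.png",f["pixels"]); print(c,f["fovy"],f["cx"],f["cy"],np.round(f["extrinsics"],4).tolist())
    for t in ("vise","jaw","bolt_head","lever","lever_tip","heatsink","tape_roll","side_cutter","flux_jar"):
        r=spot_point(c,t); print(t,[(np.round(q["xy"],1).tolist(),round(q["confidence"],2)) for q in r])
E
```

```text
pics
{'time': 0.0, 'qpos': [-1.373, 0.125, 1.652, -0.0, 1.367, -0.083], 'qvel': [-0.0, 0.0, -0.001, -0.001, -0.0, -0.001], 'joint_torque': [0.001, -42.362, -36.544, 0.0, 0.007, 0.0], 'tcp_pos': [0.18, -0.624, 0.244], 'ee_rot': [-0.001, 0.99, 0.14, -0.0], 'wrist_force': [-0.629, -0.251, 0.0], 'torque': [-0.013, 0.018, -0.03], 'width': 1.0}
scene 42.110377400549964 250.84951793083735 191.32611957408747 [[-0.6844, -0.525, 0.506, 0.0776], [-0.7289, 0.508, -0.459, 0.3286], [-0.0161, -0.6829, -0.7303, 0.8109], [0.0, 0.0, 0.0, 1.0]]
vise [([276.9, 179.1], 0.59)]Traceback (most recent call last):
  File "<stdin>", line 7, in <module>
ValueError: it knows: bolt_head, flux_jar, heatsink, lever_tip, side_cutter, tape_roll, vise
```

```bash
python3 - <<'E'
from rig import readout, eyes, look_for, cut_out, spot_point
import cv2,numpy as np,json
for c in ("scene","top"):
    f=eyes.grab_frame(c); cv2.imwrite(f"pics/{c}1.png",cv2.resize(f["pixels"],(800,600),interpolation=cv2.INTER_CUBIC)); print(c,f["fovy"],f["cx"],f["cy"],np.round(f["extrinsics"],4).tolist())
    for t in ("vise","bolt_head","lever_tip","heatsink","tape_roll","side_cutter","flux_jar"):
        r=spot_point(c,t); print(t,[(np.round(q["xy"],1).tolist(),round(q["confidence"],2)) for q in r])
E
```

```text
scene 42.110377400549964 250.84951793083735 191.32611957408747 [[-0.6844, -0.525, 0.506, 0.0776], [-0.7289, 0.508, -0.459, 0.3286], [-0.0161, -0.6829, -0.7303, 0.8109], [0.0, 0.0, 0.0, 1.0]]
vise [([276.2, 181.5], 0.75)]
bolt_head [([303.7, 158.0], 0.54)]
lever_tip [([316.6, 143.8], 0.44)]
heatsink [([268.3, 170.8], 0.79), ([255.1, 142.6], 0.76), ([234.0, 167.8], 0.64)]
tape_roll [([328.1, 204.0], 0.65)]
side_cutter []
flux_jar [([202.8, 296.6], 0.75)]
top 57.7647288503176 254.87803970699258 191.10211788414497 [[-0.0168, -0.9981, 0.0589, 0.5074], [-0.9998, 0.0164, -0.0073, -0.1327], [0.0063, -0.059, -0.9982, 0.9643], [0.0, 0.0, 0.0, 1.0]]
vise [([292.5, 172.3], 0.56)]
bolt_head [([308.3, 182.4], 0.48)]
lever_tip [([321.4, 186.0], 0.44)]
heatsink [([306.2, 127.1], 0.65), ([289.9, 166.5], 0.55), ([277.3, 126.6], 0.51)]
tape_roll [([302.7, 213.1], 0.63)]
side_cutter []
flux_jar [([180.3, 212.8], 0.91)]
```

View pics/scene1.png

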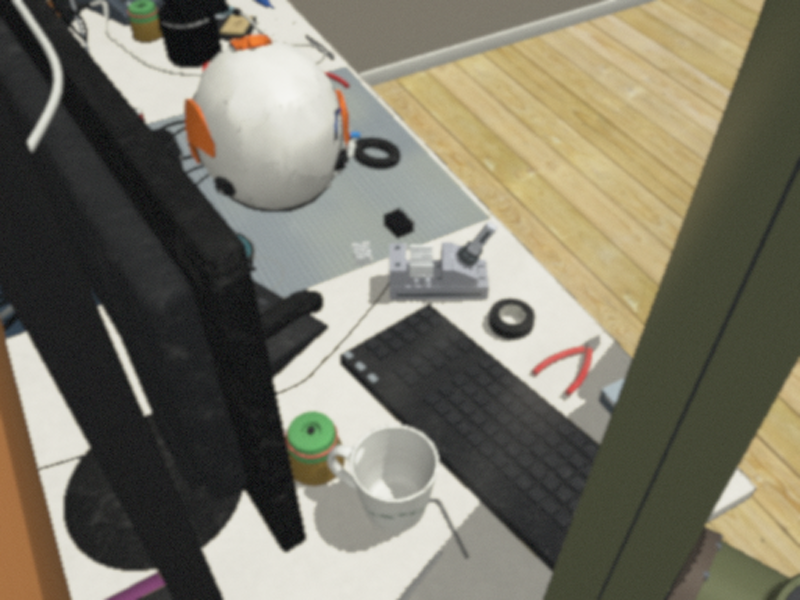

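View pics/top1.png

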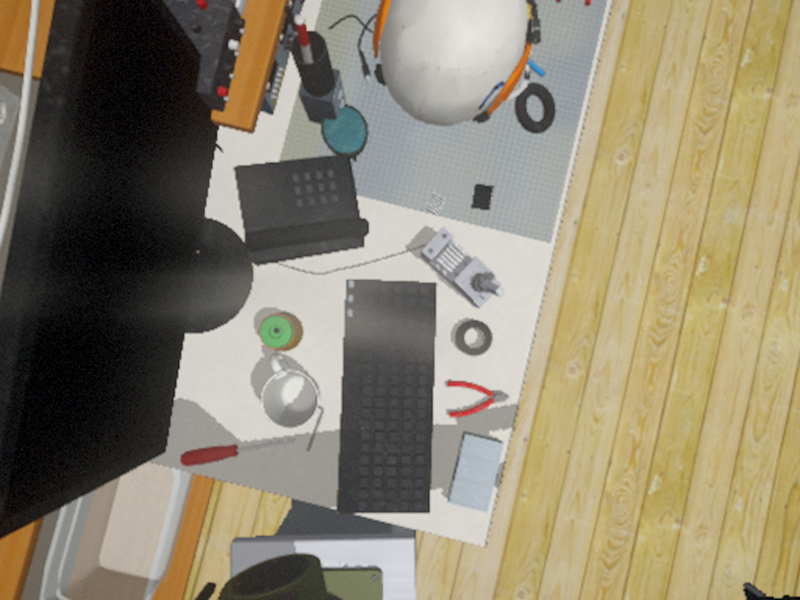

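```bash
cat > h.py <<'E'
import cv2,numpy as np
from rig import readout, eyes, look_for, cut_out, spot_point
def K(f): 
    F=f["pixels"].shape[0]/2/np.tan(np.radians(f["fovy"])/2); return np.array([[F,0,f["cx"]],[0,F,f["cy"]],[0,0,1.]])
def P(f): return K(f)@np.linalg.inv(f["extrinsics"])[:3]
def tri(fs,ft,a,b):
    X=cv2.triangulatePoints(P(fs),P(ft),np.array(a,float).reshape(2,1),np.array(b,float).reshape(2,1)).ravel(); return X[:3]/X[3]
def proj(f,X):
    q=P(f)@np.r_[X,1]; return q[:2]/q[2]
def plane(f,xy,z):
    E=f["extrinsics"]; d=E[:3,:3]@np.linalg.inv(K(f))@np.array([xy[0],xy[1],1.]); return E[:3,3]+d*(z-E[2,3])/d[2]
E
python3 - <<'E'
from h import *
fr={}
for c,(u,v,w,h) in dict(scene=(215,125,120,90),top=(260,135,72,54)).items():
    f=eyes.grab_frame(c); fr[c]=f; s=800/w
    cv2.imwrite(f"pics/{c}2.png",cv2.resize(f["pixels"][v:v+h,u:u+w],(800,600),interpolation=cv2.INTER_CUBIC))
S,T=fr["scene"],fr["top"]
for n,a,b in [("vise",(276.2,181.5),(292.5,172.3)),("bh",(303.7,158),(308.3,182.4)),("tip",(316.6,143.8),(321.4,186)),("hs",(268.3,170.8),(289.9,166.5)),("tape",(328.1,204),(302.7,213.1)),("jar",(202.8,296.6),(180.3,212.8))]:
    X=tri(S,T,a,b); print(n,np.round(X,4),proj(S,X)-a,proj(T,X)-b)
E
```

```text
vise [ 0.6177 -0.2421  0.0036] [0.92360041 0.02902648] [-1.07985985 -1.10374269]
bh [ 0.5775 -0.2777  0.08  ] [-0.63060483 -0.01175105] [0.74228312 0.79145727]
tip [ 0.5665 -0.3038  0.1111] [-3.34635843e-01 -2.06019251e-07] [0.40035994 0.43048317]
hs [ 0.6309 -0.2307  0.0359] [1.26351924 0.04668919] [-1.5064903  -1.52227963]
tape [ 0.4974 -0.2744 -0.0006] [-1.10046642  0.00455386] [1.19447975 1.30944763]
jar [ 0.507   0.0669 -0.0014] [-0.22482531 -0.02544415] [0.22284957 0.21879063]
```

View pics/scene2.png

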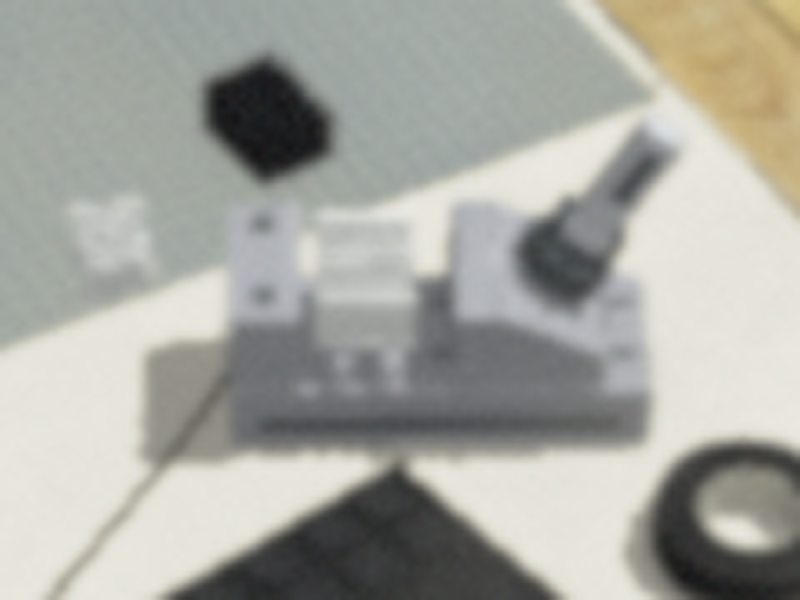

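View pics/top2.png

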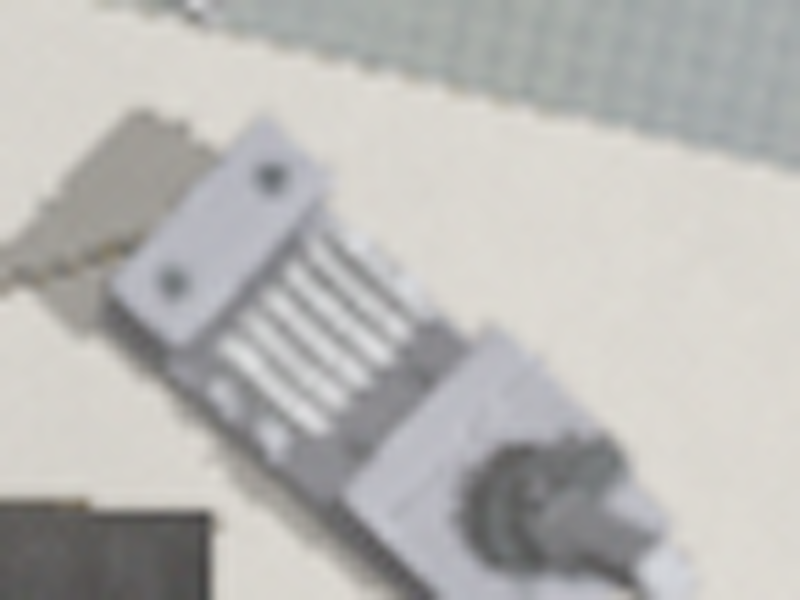

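Candidates for the heatsink (scene pixels) are the black one at (255,143), the small light one at (234,168), and the light one between the jaws at (268,171). The enlarged crop shows the one in the jaws is not black and is larger than the other light one, so that is the one meant. Next I fit the vise pose from corners read off the crops.

```bash
cat > fit.py <<'E'
from h import *
from scipy.optimize import least_squares
from scipy.spatial.transform import Rotation as R
def src(p,s,u,v): return np.array([(p[0]+.5)/s-.5+u,(p[1]+.5)/s-.5+v])
obs=[]
sT=800/72; sS=800/120
for X,p in [((70,-28,62),(268,112)),((46,-28,62),(330,180)),((70,28,62),(112,292)),((46,28,62),(180,345)),((-10,-28,62,1),(490,325)),((-10,28,62,1),(345,493))]:
    obs.append(("T",X,src(p,sT,260,135)))
for X,p in [((70,28,62),(232,322)),((46,28,62),(300,320)),((70,-28,62),(230,205)),((46,-28,62),(296,205)),((70,28,0),(235,442)),((-70,28,0),(648,440)),((-70,28,28),(650,390)),((-10,28,62,1),(462,318)),((-10,-28,62,1),(455,203))]:
    obs.append(("S",X,src(p,sS,215,125)))
E
python3 - <<'E'
from fit import *
fr={"S":eyes.grab_frame("scene"),"T":eyes.grab_frame("top")}
PP={k:P(f) for k,f in fr.items()}
def res(q,use="ST"):
    x,y,yaw,s,du,dv=q; c,n=np.cos(yaw),np.sin(yaw); o=[]
    for k,X,p in obs:
        if k not in use: continue
        X3=np.array(X[:3])/1000.
        if len(X)>3: X3[0]+=s
        W=np.array([x+c*X3[0]-n*X3[1],y+n*X3[0]+c*X3[1],X3[2],1])
        w=PP[k]@W; o+=list(w[:2]/w[2]-p + (np.array([du,dv]) if k=="T" else 0))
    return np.array(o+[du*.5,dv*.5])
r=least_squares(res,[.62,-.24,.9,0.01,0,0],loss="soft_l1"); print(np.round(r.x,4)); print(np.round(res(r.x),1).tolist())
for u in "ST":
    r1=least_squares(lambda q:res(q,u),r.x,loss="soft_l1"); print(u,np.round(r1.x,4),r1.cost)
np.save("vise.npy",r.x)
E
```

```text
[ 0.6122 -0.2462  0.8234  0.0051  0.512  -0.5008]
[-0.6, -0.1, 0.7, -0.1, -0.8, -0.5, -0.0, 0.8, 0.9, -0.3, -0.3, 0.5, -0.7, -0.1, 0.3, -0.0, -0.5, -0.5, 0.5, -0.6, -0.6, 1.7, 0.5, 1.0, 1.1, -0.3, -0.1, -0.1, -0.3, -0.7, 0.3, -0.3]
S [ 0.6122 -0.246   0.825   0.0045 -0.      0.    ] 3.2685621355618246
T [ 0.6133 -0.2479  0.8214  0.0062 -0.0079  0.0268] 1.4981020082180379
```

```bash
cat > m.py <<'E'
from h import *
from scipy.optimize import least_squares
VX,VY,YAW=0.6126,-0.2468,0.8230
c,n=np.cos(YAW),np.sin(YAW)
RV=np.array([[c,-n,0],[n,c,0],[0,0,1]]); OV=np.array([VX,VY,0])
def w(X): return OV+RV@(np.asarray(X,float)/1000)   # vise mm -> world m
a=np.radians(28); BX=np.array([np.cos(a),0,np.sin(a)]); BZ=np.array([-np.sin(a),0,np.cos(a)]); BY=np.array([0,1.,0])
E
python3 - <<'E'
from m import *
S,T=eyes.grab_frame("scene"),eyes.grab_frame("top")
for c in("scene","top"):
  for t in("bolt_head","lever_tip"):
    for q in spot_point(c,t): print(c,t,q["xy"],q["confidence"])
  for t in("bolt","lever"):
    for q in look_for(c,t): print(c,t,q["xy"],q["confidence"])
def res(q):
    p=np.array([q[0],0,q[1]]); t=p+49*BZ; d=np.array(q[2:])
    return np.r_[proj(S,w(p))-[303.7,158],proj(S,w(t))-[316.6,143.8],proj(T,w(p))+d-[308.3,182.4],proj(T,w(t))+d-[321.4,186],d]
r=least_squares(res,[-45,75,.5,-.5]); print(r.x,res(r.x))
for nme,f,(u,v,ww,hh) in(("scene",S,(280,130,50,40)),("top",T,(285,160,50,40))):
    s=16; im=cv2.resize(f["pixels"][v:v+hh,u:u+ww],None,fx=s,fy=s,interpolation=cv2.INTER_CUBIC)[:600]
    cv2.imwrite(f"pics/{nme}3.png",im)
E
```

```text
scene bolt_head [367.7, 230.4] 0.72
scene bolt_head [304.4, 161.3] 0.6
scene lever_tip [318.8, 142.6] 0.7
scene lever_tip [370.6, 231.9] 0.49
scene bolt [303.7, 158.5] 0.73
scene lever [283.8, 172.1] 0.7
scene lever [306.4, 151.1] 0.52
top bolt_head [310.0, 182.6] 0.7
top bolt_head [290.9, 173.1] 0.44
top lever_tip [317.5, 185.1] 0.5
[-48.68052934  73.83398588  -0.43945015  -0.51674741] [ 0.03547991  0.54421064 -0.56350235 -0.58308216  1.76964633 -0.33798013
 -1.33019618  0.85472754 -0.43945015 -0.51674741]
```

View pics/scene3.png

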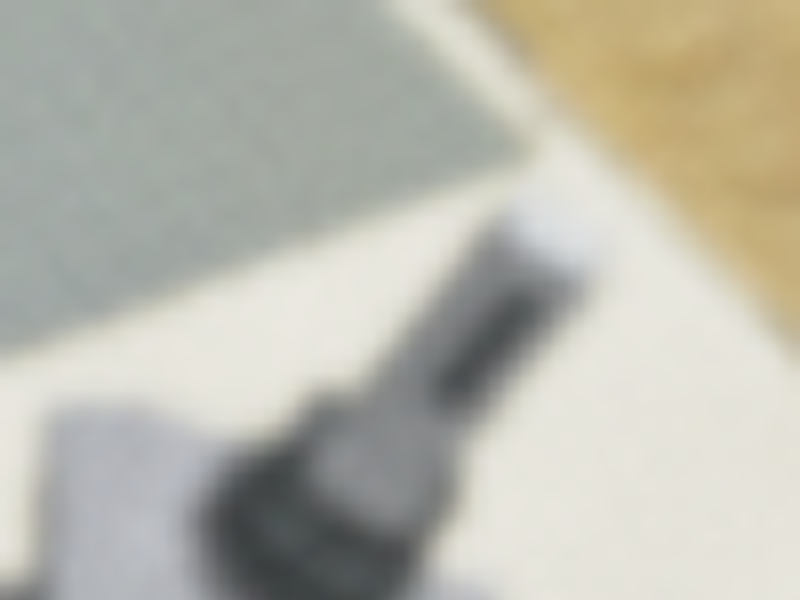

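View pics/top3.png

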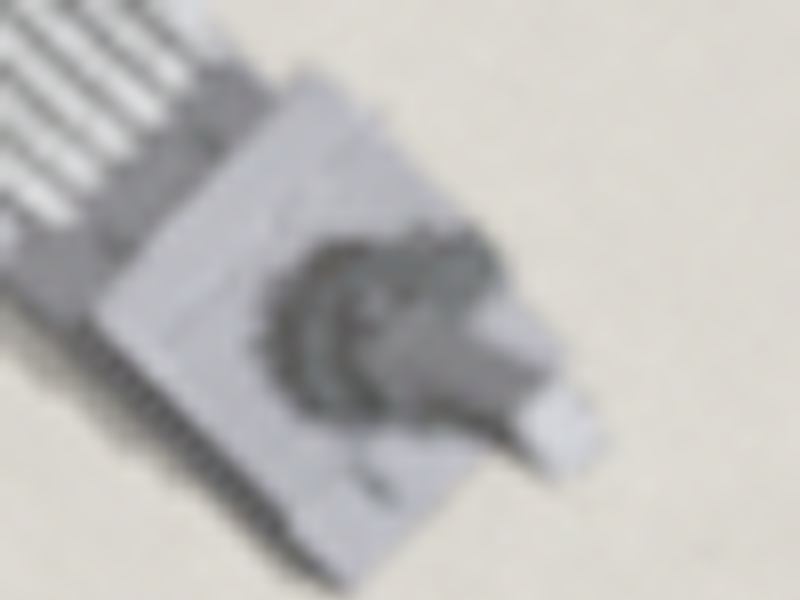

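```bash
cat > ov.py <<'E'
from m import *
def draw(tag,p,t,fold,s_jaw,top_d=(-.3,-.4),crops=None):
    p=np.asarray(p,float)
    px=np.cos(t)*BX+np.sin(t)*BY; fy=-np.sin(t)*BX+np.cos(t)*BY
    L=np.cos(fold)*BZ+np.sin(fold)*fy; N=np.cross(L,px)
    crops=crops or {"scene":(270,125,70,50),"top":(275,150,70,50)}
    for nme in("scene","top"):
        f=eyes.grab_frame(nme); d=np.array(top_d) if nme=="top" else np.zeros(2)
        u,v,ww,hh=crops[nme]; s=11
        im=cv2.resize(f["pixels"][v:v+hh,u:u+ww],None,fx=s,fy=s,interpolation=cv2.INTER_CUBIC)
        raw=im.copy()
        q=lambda X:tuple(int(z) for z in ((proj(f,w(X))+d-[u,v]+.5)*s-.5))
        def poly(Xs,col,closed=True):
            cv2.polylines(im,[np.array([q(X) for X in Xs])],closed,col,1,cv2.LINE_AA)
        for h in(49,10): poly([p+h*L+i*8*px+j*6*N for i,j in((1,1),(1,-1),(-1,-1),(-1,1))],(0,0,255))
        for z in(-8,): poly([p+z*BZ+15*(np.cos(k)*BX+np.sin(k)*BY) for k in np.linspace(0,6.28,30)],(0,255,0))
        cv2.circle(im,q(p),3,(255,0,0),-1); cv2.circle(im,q(p-8*BZ+25*fy),4,(0,255,255),-1); cv2.circle(im,q(p+49*L),3,(255,0,255),-1)
        o=-10+s_jaw*1000
        poly([(o,28,62),(o,-28,62)],(255,128,0)); poly([(70,28,62),(46,28,62),(46,-28,62),(70,-28,62)],(255,128,0)); poly([(-70,28,28),(70,28,28)],(255,128,0));poly([(-70,28,0),(70,28,0)],(255,128,0))
        cv2.imwrite(f"pics/{tag}_{nme}.png",im)
E
python3 -c "
from ov import *
draw('o1',(-48.7,0,73.8),2.85,0,0.005)"
```

```text
(no output)
```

View pics/o1_scene.png

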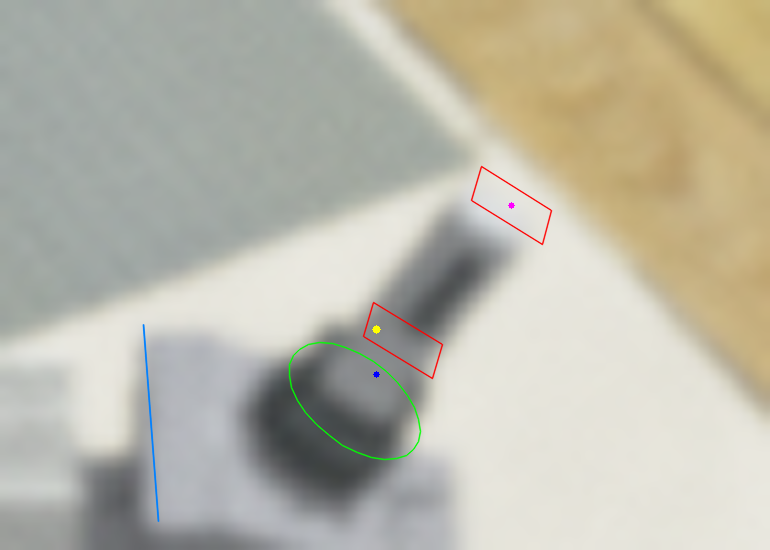

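View pics/o1_top.png

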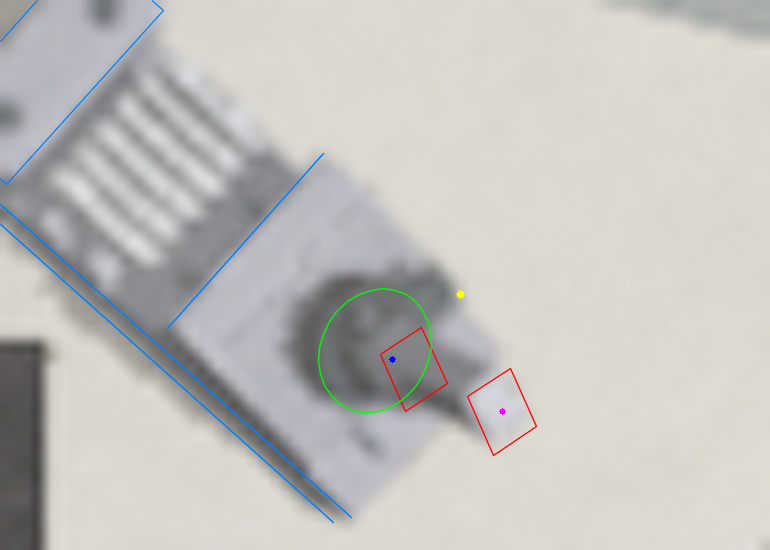

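```bash
python3 -c "
from ov import *
S,T=eyes.grab_frame('scene'),eyes.grab_frame('top')
def res(q):
    t=np.array([q[0],0,q[1]])+49*BZ; d=np.array([-.3,-.4])
    return np.r_[proj(S,w(t))-[314.8,144.7],proj(T,w(t))+d-[320,186.8]]
r=least_squares(res,[-48,72]); print(r.x,res(r.x))
draw('o2',(r.x[0],0,r.x[1]),2.8,0,0.005)"
```

```text
[-47.24875931  69.93087213] [ 0.4037747  -0.0670048  -0.5382582  -0.10642456]
```

View pics/o2_scene.png

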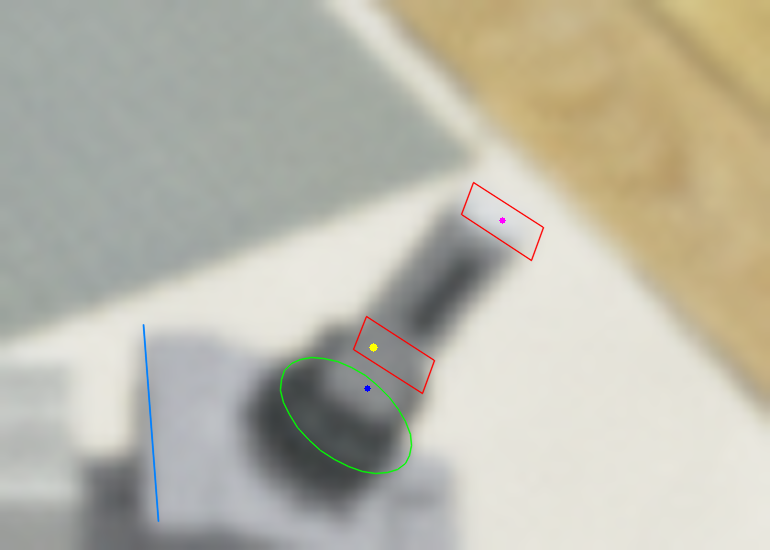

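View pics/o2_top.png

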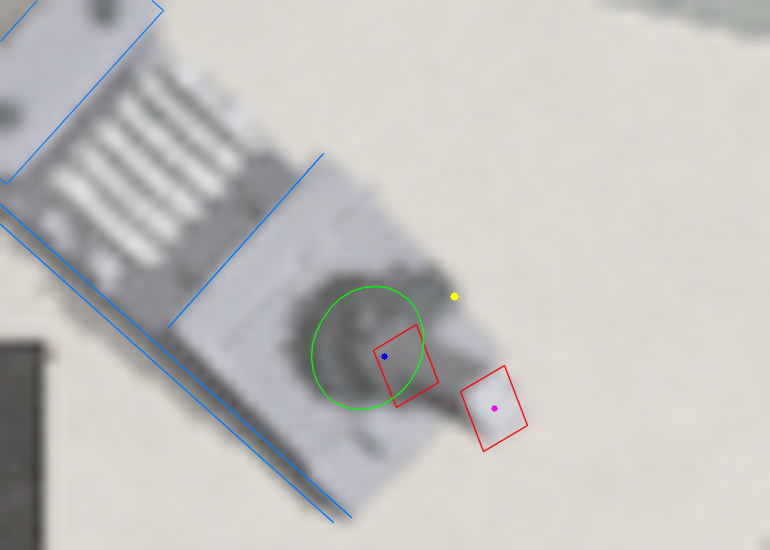

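```bash
cat > go.py <<'E'
from m import *
from scipy.spatial.transform import Rotation as R
def frame(t,lean=None):
    """tool rotation: z=-BZ, y along pin direction at bolt angle t (world)"""
    px=np.cos(t)*BX+np.sin(t)*BY; z=-BZ; y=px; x=np.cross(y,z)
    return RV@np.c_[x,y,z]
def cur():
    s=readout.get_state(); q=s["ee_rot"]; return s,np.array(s["tcp_pos"]),R.from_quat([q[1],q[2],q[3],q[0]]).as_matrix()
def to(pos,Rt):
    s,p,Rc=cur(); d=Rc.T@(pos-p); best=None
    for f in (0,np.pi):
        rv=(R.from_matrix(Rc.T@Rt)*R.from_euler("z",f)).as_rotvec(degrees=True)
        print("travel",np.round(d,4).tolist(),"rot",np.round(rv,1).tolist(),"ang",round(np.linalg.norm(rv),1))
def where(p):
    """bolt angle by tool y, lean error, tcp in bolt frame rel. to p (mm)"""
    s,tp,Rc=cur(); V=RV.T@Rc; y=V[:,1]; t=np.degrees(np.arctan2(y@BY,y@BX)); d=(RV.T@(tp-OV))*1000-np.asarray(p)
    print("time",round(s["time"],2),"t",round(t,1),"lean",round(float(-V[:,2]@BZ),4),"d(BX,BY,BZ)",np.round([d@BX,d@BY,d@BZ],1),"vise",np.round((RV.T@(tp-OV))*1000,1),"F vise",np.round(RV.T@np.array(s["wrist_force"]),1),"M tool",np.round(Rc.T@np.array(s["torque"]),2),"width",round(s["width"],3),"q",np.round(s["qpos"],2).tolist())
E
python3 -c "
from go import *
p=np.array([-46.8,0.3,70])
Rt=frame(2.82)
to(w(p+105*BZ),Rt); to(w(p+30*BZ),Rt); where(p)"
```

```text
travel [0.4378, -0.1937, 0.0826] rot [28.3, 10.5, 75.7] ang 81.5
travel [0.4378, -0.1937, 0.0826] rot [-11.1, 30.1, -100.3] ang 105.3
travel [0.468, -0.2119, 0.1488] rot [28.3, 10.5, 75.7] ang 81.5
travel [0.468, -0.2119, 0.1488] rot [-11.1, 30.1, -100.3] ang 105.3
time 1.9 t -118.0 lean 0.8829 d(BX,BY,BZ) [-380.6   59.9  401. ] vise [-571.1   60.2  245.3] F vise [-0.2  0.2  0.1] M tool [-0.01 -0.01  0.01] width 0.997 q [-1.37, 0.12, 1.65, -0.0, 1.37, -0.08]
```

Call:
move_arm(hand=[0.5,0.5,0.5,0.5,0.5,0.5,0.5,0.5,0.5,0.5], travel=[[0.03,-0.013,0.0],[0.06,-0.026,0.0],[0.09,-0.04,0.0],[0.12,-0.053,0.0],[0.15,-0.066,0.01],[0.18,-0.08,0.01],[0.21,-0.093,0.02],[0.24,-0.106,0.02],[0.27,-0.12,0.03],[0.3,-0.133,0.03]], rot=[[-0.7,2,-6.7],[-1.5,4,-13.4],[-2.2,6,-20],[-3,8,-26.7],[-3.7,10,-33.4],[-4.4,12,-40],[-5.2,14,-46.8],[-5.9,16,-53.5],[-6.7,18,-60],[-7.4,20,-66.9]])

```text
time: 2.73
tcp_pos: [0.4319, -0.4117, 0.2137]
ee_rot: [0.036, 0.732, 0.659, 0.171]
wrist_force: [-0.4, 0.1, -0.7]
width: 0.497
```

```bash
python3 -c "
from go import *
p=np.array([-46.8,0.3,70])
Rt=frame(2.82)
to(w(p+105*BZ),Rt); where(p)"
```

```text
travel [0.0905, 0.083, 0.0986] rot [13.0, 4.9, 146.2] ang 146.8
travel [0.0905, 0.083, 0.0986] rot [-3.8, 9.9, -33.2] ang 34.9
time 2.73 t -51.8 lean 0.9835 d(BX,BY,BZ) [-106.4   20.   219.4] vise [-243.8   20.3  213.7] F vise [-0.3  0.4 -0.7] M tool [ 0.17 -0.12 -0.03] width 0.497 q [-1.0, 0.0, 1.86, 0.37, 1.28, -1.01]
```

Call:
move_arm(hand=[0.5,0.5,0.5,0.5,0.5,0.5,0.5], travel=[[0.018,0.017,0.02],[0.036,0.033,0.039],[0.054,0.05,0.059],[0.072,0.066,0.079],[0.0905,0.083,0.0986],[0.0905,0.083,0.0986],[0.0905,0.083,0.0986]], rot=[[-0.76,2,-6.6],[-1.5,4,-13.3],[-2.3,6,-20],[-3,8,-26.6],[-3.8,9.9,-33.2],[-3.8,9.9,-33.2],[-3.8,9.9,-33.2]])

```text
time: 3.32
tcp_pos: [0.5474, -0.3185, 0.1628]
ee_rot: [0.051, 0.497, 0.834, 0.236]
wrist_force: [0.2, 0.6, 0.9]
width: 0.497
```

```bash
python3 -c "
from go import *
p=np.array([-46.8,0.3,70])
Rt=frame(2.82)
to(w(p+105*BZ),Rt);to(w(p+30*BZ),Rt); where(p)
draw=__import__('ov').draw
draw('o3',p,2.82,0,0.005)"
```

```text
travel [0.0014, 0.0002, 0.0005] rot [0.1, 0.1, 179.7] ang 179.7
travel [0.0014, 0.0002, 0.0005] rot [-0.0, 0.0, -0.3] ang 0.3
travel [0.0015, 0.0003, 0.0755] rot [0.1, 0.1, 179.7] ang 179.7
travel [0.0015, 0.0003, 0.0755] rot [-0.0, 0.0, -0.3] ang 0.3
time 3.32 t -18.7 lean 1.0 d(BX,BY,BZ) [ -0.7  -1.3 105.5] vise [-96.9  -1.  162.8] F vise [0.6 0.3 0.9] M tool [ 0.21 -0.07  0.02] width 0.497 q [-0.81, 0.15, 1.82, 0.52, 1.25, -1.49]
```

View pics/o3_scene.png

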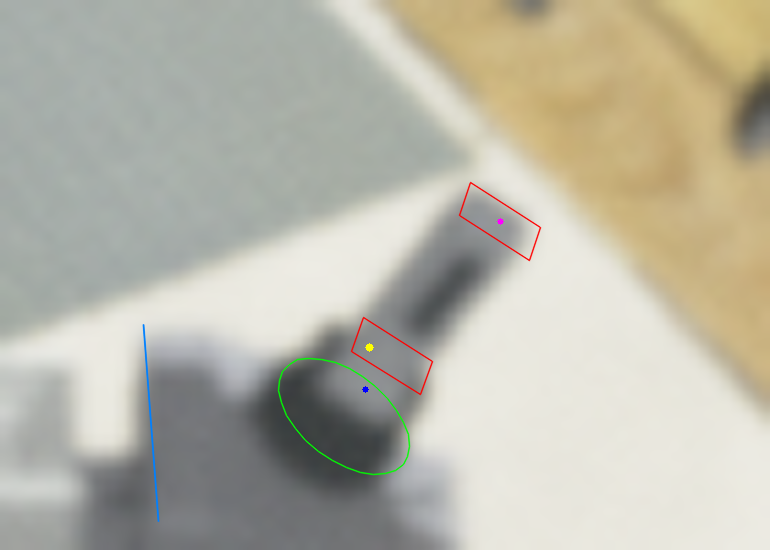

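View pics/o3_top.png

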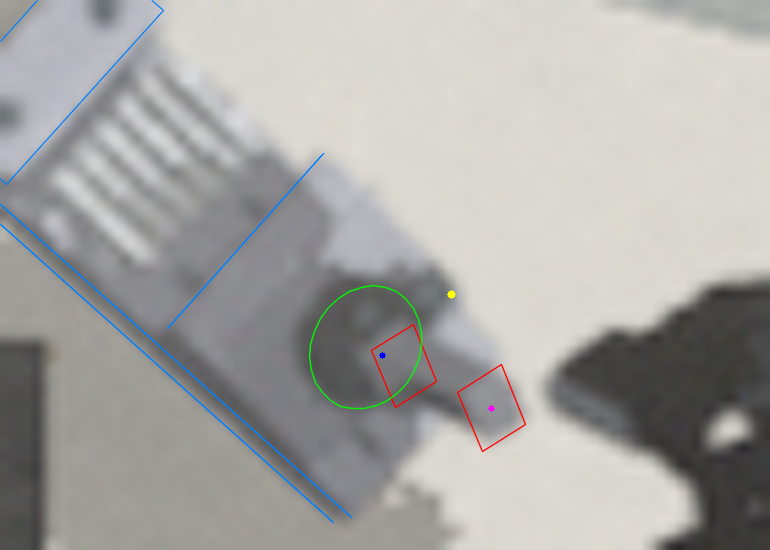

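Both views show the shaded lever. The predicted end outline sits on it within about 1 px (scene crop (500,222), top crop (491,408)), and the gripper is clear of it. I descend along the bolt axis.

Call:
move_arm(hand=[0.5,0.5,0.5,0.5,0.5], travel=[[0.0015,0,0.025],[0.0015,0,0.05],[0.0015,0,0.065],[0.0015,0,0.0745],[0.0015,0,0.0745]], rot=[[0,0,0],[0,0,0],[0,0,0],[0,0,0],[0,0,0]])

```text
time: 3.83
tcp_pos: [0.5693, -0.2922, 0.0966]
ee_rot: [0.051, 0.497, 0.833, 0.236]
wrist_force: [0.2, 0.0, 0.3]
width: 0.5
```

```bash
python3 -c "
from go import *
p=np.array([-46.8,0.3,70])
where(p)"
```

```text
time 3.83 t -18.8 lean 1.0 d(BX,BY,BZ) [-1.5  0.6 31. ] vise [-62.7   0.9  96.6] F vise [ 0.2 -0.1  0.3] M tool [ 0.21 -0.05  0.09] width 0.5 q [-0.75, 0.23, 1.85, 0.55, 1.13, -1.5]
```

Call:
move_arm(hand=[0.1,0,0,0,0,0], travel=[[0,0,0],[0,0,0],[0,0,0],[0,0,0],[0,0,0],[0,0,0]], rot=[[0,0,0],[0,0,0],[0,0,0],[0,0,0],[0,0,0],[0,0,0]])

```text
time: 4.33
tcp_pos: [0.5715, -0.2941, 0.101]
ee_rot: [0.054, 0.497, 0.833, 0.236]
wrist_force: [0.7, 0.3, 6.2]
width: 0.176
```

```bash
python3 -c "
from go import *
p=np.array([-46.8,0.3,70])
where(p)
_,_,Rc=cur(); d=RV@np.array([1,0,0]); print('vise x in tool',np.round(Rc.T@d,4), 'vise y', np.round(Rc.T@RV[:,1],4))"
```

```text
time 4.33 t -18.7 lean 1.0 d(BX,BY,BZ) [ 0.6 -2.3 34.8] vise [-62.6  -2.  101. ] F vise [ 0.7 -0.3  6.2] M tool [-0.47  0.1   0.01] width 0.176 q [-0.75, 0.22, 1.85, 0.55, 1.13, -1.5]
vise x in tool [0.2855 0.8352 0.4701] vise y [ 0.9475 -0.3198 -0.0072]
```

Call:
move_arm(hand=[0,0,0,0,0,0,0], travel=[[0.0006,0.0017,0.0009],[0.0011,0.0033,0.0019],[0.0017,0.005,0.0028],[0.0023,0.0067,0.0038],[0.0029,0.0084,0.0047],[0.0034,0.01,0.0056],[0.0034,0.01,0.0056]], rot=[[0,0,0],[0,0,0],[0,0,0],[0,0,0],[0,0,0],[0,0,0],[0,0,0]])

```text
time: 4.92
tcp_pos: [0.5792, -0.286, 0.1011]
ee_rot: [0.054, 0.497, 0.834, 0.235]
wrist_force: [-1.2, -2.0, 7.1]
width: 0.173
```

```bash
python3 -c "
from go import *
p=np.array([-46.8,0.3,70])
where(p)
S=eyes.grab_frame('scene')
im=cv2.resize(S['pixels'][130:200,240:333],None,fx=8,fy=8,interpolation=cv2.INTER_CUBIC);cv2.imwrite('pics/s4.png',im)
T=eyes.grab_frame('top')
im=cv2.resize(T['pixels'][140:210,260:353],None,fx=8,fy=8,interpolation=cv2.INTER_CUBIC);cv2.imwrite('pics/t4.png',im)
"
```

```text
time 4.92 t -18.6 lean 1.0 d(BX,BY,BZ) [10.5 -2.4 29.6] vise [-51.4  -2.1 101.1] F vise [-2.3 -0.5  7.1] M tool [0.12 0.04 0.02] width 0.173 q [-0.73, 0.22, 1.85, 0.55, 1.12, -1.49]
```

View pics/s4.png

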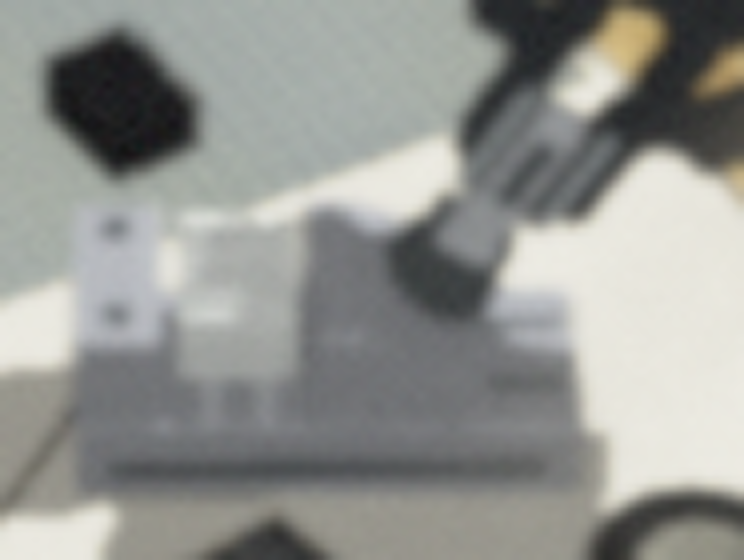

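View pics/t4.png

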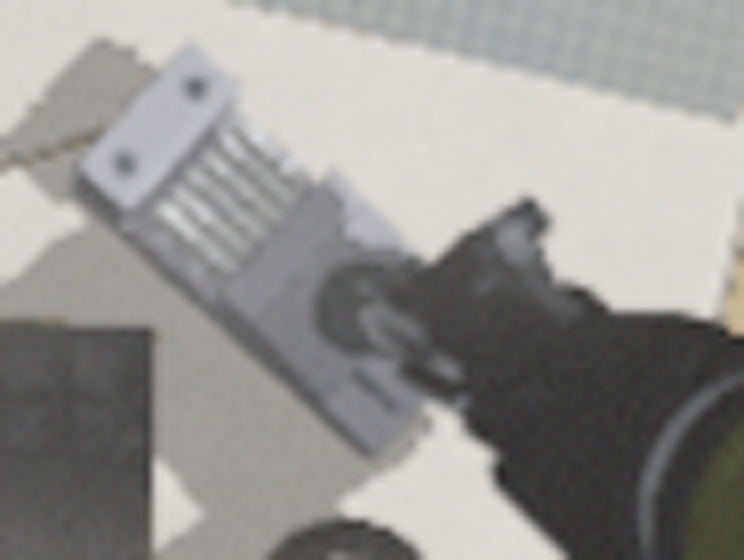

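The jaw has slid about 11 mm and now touches the heatsink. A gap of about 4 mm is left at the fixed jaw (crop about (165,290)).

Call:
move_arm(hand=[0,0,0,0,0], travel=[[0.0004,0.0013,0.0007],[0.0009,0.0025,0.0014],[0.0013,0.0038,0.0021],[0.0017,0.005,0.0028],[0.0017,0.005,0.0028]], rot=[[0,0,0],[0,0,0],[0,0,0],[0,0,0],[0,0,0]])

```text
time: 5.43
tcp_pos: [0.5832, -0.2818, 0.1011]
ee_rot: [0.054, 0.497, 0.834, 0.235]
wrist_force: [-2.3, -1.8, 7.4]
width: 0.176
```

```bash
python3 -c "
from go import *
where(np.array([-46.8,0.3,70]))"
```

```text
time 5.43 t -18.6 lean 1.0 d(BX,BY,BZ) [15.6 -2.5 26.9] vise [-45.6  -2.2 101.1] F vise [-2.9  0.4  7.4] M tool [0.22 0.1  0.02] width 0.176 q [-0.73, 0.23, 1.85, 0.55, 1.11, -1.48]
```

Call:
move_arm(hand=[0,0,0,0], travel=[[0.0003,0.0008,0.0005],[0.0006,0.0017,0.0009],[0.0006,0.0017,0.0009],[0.0006,0.0017,0.0009]], rot=[[0,0,0],[0,0,0],[0,0,0],[0,0,0]])

```text
time: 5.77
tcp_pos: [0.5845, -0.2804, 0.1011]
ee_rot: [0.054, 0.497, 0.834, 0.235]
wrist_force: [-2.7, -3.1, 7.5]
width: 0.18
```

```bash
python3 -c "
from go import *
where(np.array([-46.8,0.3,70]))"
```

```text
time 5.77 t -18.6 lean 1.0 d(BX,BY,BZ) [17.3 -2.5 26. ] vise [-43.7  -2.2 101.1] F vise [-4.1 -0.2  7.5] M tool [0.25 0.05 0.02] width 0.18 q [-0.72, 0.23, 1.85, 0.55, 1.11, -1.48]
```

Call:
move_arm(hand=[0,0,0,0], travel=[[0.0003,0.0008,0.0005],[0.0006,0.0017,0.0009],[0.0006,0.0017,0.0009],[0.0006,0.0017,0.0009]], rot=[[0,0,0],[0,0,0],[0,0,0],[0,0,0]])

```text
time: 6.1
tcp_pos: [0.585, -0.2799, 0.1011]
ee_rot: [0.054, 0.497, 0.834, 0.234]
wrist_force: [-7.6, -4.8, 10.0]
width: 0.179
```

```bash
python3 -c "
from go import *
where(np.array([-46.8,0.3,70]))
S=eyes.grab_frame('scene')
im=cv2.resize(S['pixels'][130:200,240:333],None,fx=8,fy=8,interpolation=cv2.INTER_CUBIC);cv2.imwrite('pics/s5.png',im)
"
```

```text
time 6.1 t -18.6 lean 1.0 d(BX,BY,BZ) [17.9 -2.6 25.8] vise [-43.1  -2.3 101.1] F vise [-8.7  2.2 10. ] M tool [ 1.06  0.14 -0.02] width 0.179 q [-0.72, 0.23, 1.85, 0.55, 1.11, -1.47]
```

View pics/s5.png

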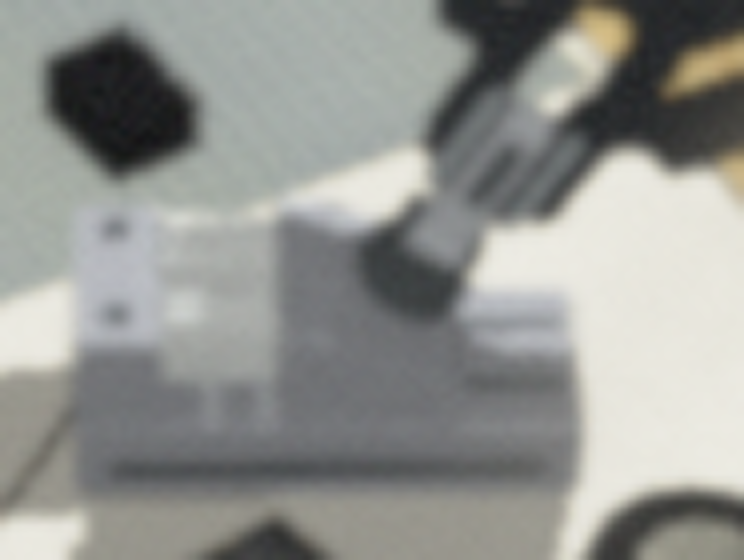

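The force rose from 4 to 8.7 N over 0.6 mm, and the picture shows the heatsink flush on both jaws (faces at crop (160,290) and (280,290)), so the jaw is home. Now I screw in: clockwise is + about tool z, letting the tool sink 1.27 mm/rad.

Call:
move_arm(hand=[0,0,0,0,0,0,0,0,0,0], travel=[[0.0,-0.0002,0.0001],[0.0001,-0.0005,0.0003],[0.0001,-0.0007,0.0005],[0.0002,-0.0009,0.0006],[0.0004,-0.0011,0.0008],[0.0005,-0.0013,0.0009],[0.0007,-0.0015,0.0011],[0.0009,-0.0017,0.0012],[0.0011,-0.0018,0.0014],[0.0013,-0.0019,0.0015]], rot=[[0,0,7],[0,0,14],[0,0,21],[0,0,28],[0,0,35],[0,0,42],[0,0,49],[0,0,56],[0,0,63],[0,0,70]])

```text
time: 6.98
tcp_pos: [0.5842, -0.279, 0.0996]
ee_rot: [-0.09, 0.886, 0.395, 0.223]
wrist_force: [-2.5, -4.3, 8.3]
width: 0.178
```

```bash
python3 -c "
from go import *
where(np.array([-46.8,0.3,70]))
_,_,Rc=cur(); print('vise x in tool',np.round(Rc.T@RV[:,0],4), 'vise y', np.round(Rc.T@RV[:,1],4))"
```

```text
time 6.98 t -89.0 lean 1.0 d(BX,BY,BZ) [17.3 -1.4 24.3] vise [-42.9  -1.1  99.6] F vise [-4.8 -1.1  8.3] M tool [-0.02 -0.42 -0.05] width 0.178 q [-0.72, 0.23, 1.85, 0.55, 1.11, -0.25]
vise x in tool [0.884  0.0117 0.4673] vise y [ 0.0182 -0.9998 -0.0093]
```

Call:
move_arm(hand=[0,0,0,0,0,0,0,0,0,0], travel=[[0.0,-0.0001,0.0001],[0.0,-0.0002,0.0003],[0.0001,-0.0004,0.0005],[0.0001,-0.0005,0.0006],[0.0002,-0.0006,0.0008],[0.0003,-0.0007,0.0009],[0.0003,-0.0008,0.0011],[0.0004,-0.0008,0.0012],[0.0005,-0.0009,0.0014],[0.0007,-0.0009,0.0015]], rot=[[0,0,7],[0,0,14],[0,0,21],[0,0,28],[0,0,35],[0,0,42],[0,0,49],[0,0,56],[0,0,63],[0,0,70]])

```text
time: 7.82
tcp_pos: [0.5846, -0.2775, 0.0985]
ee_rot: [-0.202, 0.953, -0.185, 0.131]
wrist_force: [-3.6, -5.6, 7.4]
width: 0.183
```

```bash
python3 -c "
from go import *
where(np.array([-46.8,0.3,70]))
_,_,Rc=cur(); print('vise x in tool',np.round(Rc.T@RV[:,0],4), 'vise y', np.round(Rc.T@RV[:,1],4))"
```

```text
time 7.82 t -159.0 lean 0.9999 d(BX,BY,BZ) [18.1 -0.6 22.7] vise [-41.5  -0.3  98.5] F vise [-6.5 -1.2  7.4] M tool [-0.45 -0.03 -0.03] width 0.183 q [-0.72, 0.23, 1.85, 0.55, 1.1, 0.97]
vise x in tool [ 0.3131 -0.8267  0.4674] vise y [-0.9333 -0.3591 -0.0099]
```

Call:
move_arm(hand=[0,0,0,0], travel=[[0,0,0.0001],[0,0,0.0003],[0,0,0.0004],[0,0,0.0004]], rot=[[0,0,6],[0,0,12],[0,0,18],[0,0,18]])

```text
time: 8.15
tcp_pos: [0.5849, -0.2772, 0.0983]
ee_rot: [-0.22, 0.913, -0.33, 0.099]
wrist_force: [-2.6, -4.4, 8.9]
width: 0.182
```

```bash
python3 -c "
from go import *
where(np.array([-46.8,0.3,70]))"
```

```text
time 8.15 t -176.8 lean 0.9999 d(BX,BY,BZ) [18.3 -0.7 22.3] vise [-41.1  -0.4  98.3] F vise [-5.  -1.   8.9] M tool [-0.34  0.12  0.03] width 0.182 q [-0.72, 0.23, 1.85, 0.55, 1.1, 1.29]
```

Call:
move_arm(hand=[0,0,0], travel=[[0,0,0],[0,0,0],[0,0,0]], rot=[[0,0,2.5],[0,0,5],[0,0,5]])

```text
time: 8.4
tcp_pos: [0.5849, -0.2771, 0.0982]
ee_rot: [-0.224, 0.898, -0.369, 0.089]
wrist_force: [-3.3, -4.4, 7.1]
width: 0.179
```

```bash
python3 -c "
from go import *
where(np.array([-46.8,0.3,70]))"
```

```text
time 8.4 t 178.3 lean 0.9999 d(BX,BY,BZ) [18.3 -0.6 22.2] vise [-41.   -0.3  98.2] F vise [-5.5 -0.6  7.1] M tool [-0.29  0.17  0.04] width 0.179 q [-0.72, 0.23, 1.85, 0.55, 1.1, 1.37]
```

Call:
move_arm(hand=[0,0,0], travel=[[0,0,0],[0,0,0],[0,0,0]], rot=[[0,0,2.5],[0,0,5],[0,0,5]])

```text
time: 8.65
tcp_pos: [0.585, -0.277, 0.0982]
ee_rot: [-0.228, 0.881, -0.408, 0.079]
wrist_force: [-1.7, -3.6, 6.6]
width: 0.183
```

```bash
python3 -c "
from go import *
where(np.array([-46.8,0.3,70]))"
```

```text
time 8.65 t 173.3 lean 0.9999 d(BX,BY,BZ) [18.4 -0.6 22.1] vise [-40.9  -0.3  98.2] F vise [-3.8 -1.2  6.6] M tool [-0.18  0.26  0.05] width 0.183 q [-0.72, 0.23, 1.85, 0.55, 1.1, 1.46]
```

Call:
move_arm(hand=[0,0,0], travel=[[0,0,0],[0,0,0],[0,0,0]], rot=[[0,0,2.5],[0,0,5],[0,0,5]])

```text
time: 8.9
tcp_pos: [0.5851, -0.2771, 0.0982]
ee_rot: [-0.231, 0.862, -0.445, 0.07]
wrist_force: [-1.1, -3.9, 5.6]
width: 0.176
```

```bash
python3 -c "
from go import *
where(np.array([-46.8,0.3,70]))
T=eyes.grab_frame('top')
im=cv2.resize(T['pixels'][140:210,260:353],None,fx=8,fy=8,interpolation=cv2.INTER_CUBIC);cv2.imwrite('pics/t6.png',im)
S=eyes.grab_frame('scene')
im=cv2.resize(S['pixels'][130:200,240:333],None,fx=8,fy=8,interpolation=cv2.INTER_CUBIC);cv2.imwrite('pics/s6.png',im)"
```

```text
time 8.9 t 168.4 lean 0.9999 d(BX,BY,BZ) [18.5 -0.7 22.1] vise [-40.9  -0.4  98.2] F vise [-3.6 -1.9  5.6] M tool [-0.1   0.31 -0.6 ] width 0.176 q [-0.72, 0.23, 1.85, 0.55, 1.1, 1.54]
```

View pics/t6.png

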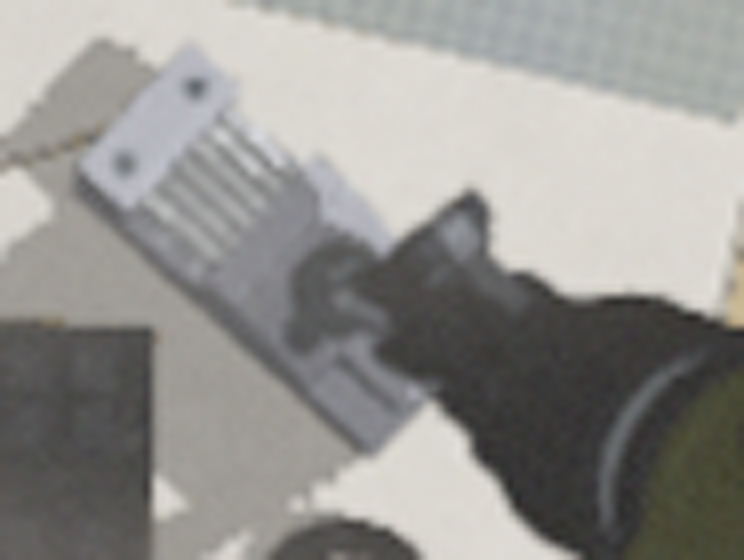

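View pics/s6.png

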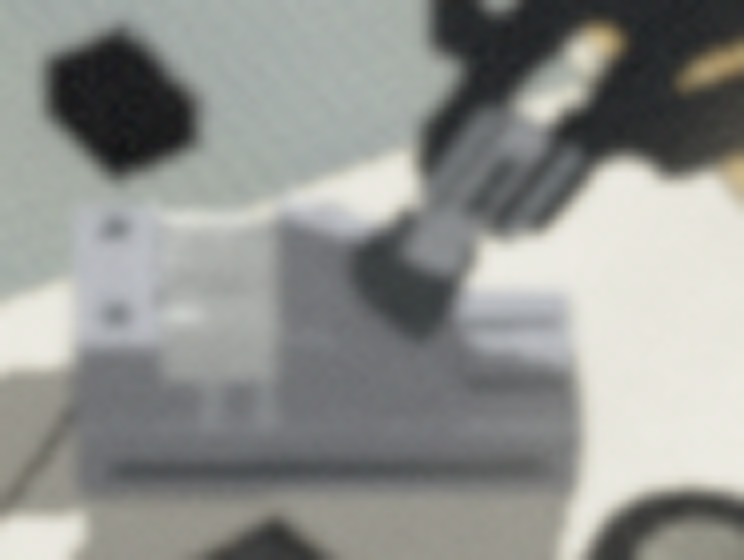

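The moment about the axis jumped to -0.6 N m, so the bolt is at its stop; the top view shows the rest now pointing to the vise's left (crop (300,335)). I press the jaw home once more before letting go.

Call:
move_arm(hand=[0,0,0], travel=[[-0.0003,-0.0013,0.0007],[-0.0005,-0.0026,0.0014],[-0.0005,-0.0026,0.0014]], rot=[[0,0,0],[0,0,0],[0,0,0]])

```text
time: 9.25
tcp_pos: [0.5857, -0.2767, 0.0983]
ee_rot: [-0.228, 0.864, -0.444, 0.069]
wrist_force: [-9.6, -9.0, 10.4]
width: 0.176
```

```bash
python3 -c "
from go import *
where(np.array([-46.8,0.3,70]))"
```

```text
time 9.25 t 168.6 lean 0.9999 d(BX,BY,BZ) [19.1 -0.9 21.9] vise [-40.2  -0.6  98.3] F vise [-13.1   0.9  10.4] M tool [-1.53  0.05 -0.56] width 0.176 q [-0.71, 0.23, 1.85, 0.55, 1.1, 1.55]
```

13 N of reaction and the jaw does not move, so it is home. Next I open, then slide out sideways to the lever's -y side.

Call:
move_arm(hand=[0.5,0.5,0.5,0.5,0.5], travel=[[0,0,0],[0,0,0],[0,0.0015,-0.001],[0,0.0026,-0.0014],[0,0.0026,-0.0014]], rot=[[0,0,0],[0,0,0],[0,0,-4],[0,0,-8],[0,0,-8]])

```text
time: 9.67
tcp_pos: [0.583, -0.2736, 0.0946]
ee_rot: [-0.227, 0.891, -0.384, 0.082]
wrist_force: [0.5, 0.7, -0.5]
width: 0.501
```

```bash
python3 -c "
from go import *
p=np.array([-24.5,0,67.3])
where(p)
to(w(p-30*BY+50*BZ),frame(np.pi))
draw=__import__('ov').draw
draw('o7',p,0,0,0.024)"
```

```text
time 9.67 t 176.3 lean 1.0 d(BX,BY,BZ) [-0.7  3.5 31.3] vise [-39.8   3.5  94.6] F vise [ 0.8  0.1 -0.5] M tool [-0.22 -0.    0.02] width 0.501 q [-0.72, 0.23, 1.86, 0.55, 1.1, 1.4]
travel [0.0334, -0.0028, -0.0186] rot [0.0, -0.1, -3.7] ang 3.7
travel [0.0334, -0.0028, -0.0186] rot [-0.2, -0.1, 176.3] ang 176.3
```

View pics/o7_scene.png

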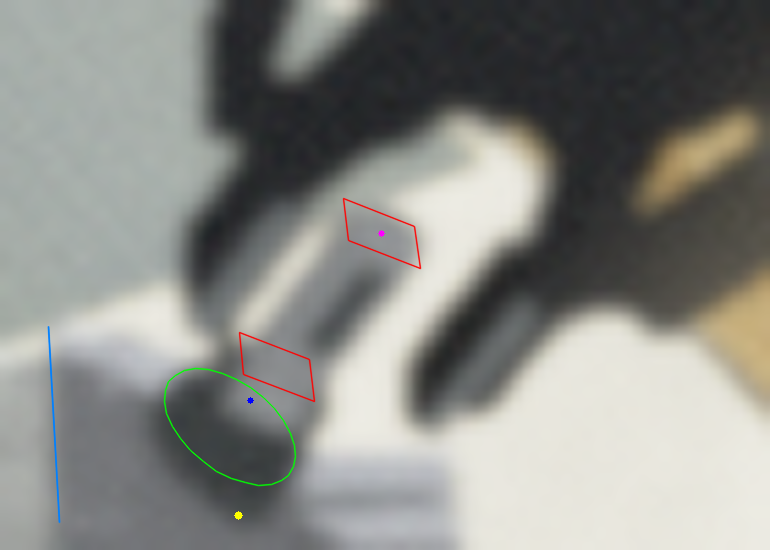

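View pics/o7_top.png

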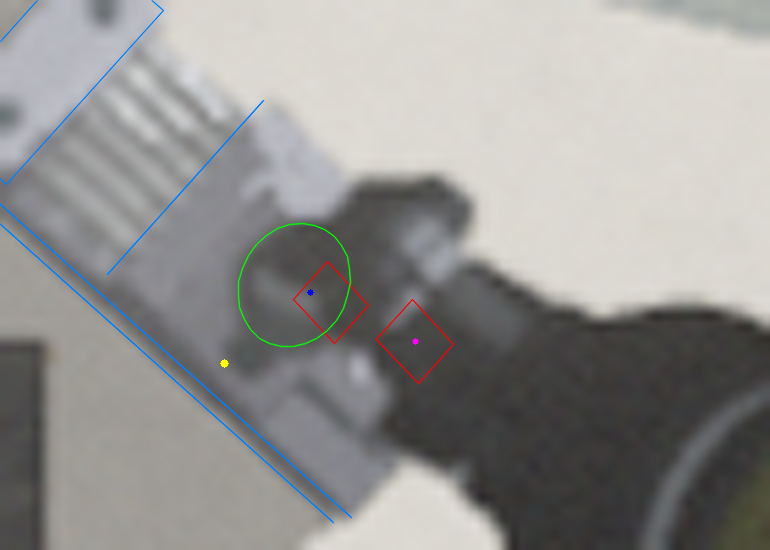

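The lever model at bolt 0 sits on the lever in the scene view (tip (381,233)), the jaw edge matches 0.024, and the fingers are clear of the lever.

Call:
move_arm(hand=[0.5,0.5,0.5,0.2,0,0,0], travel=[[0.01,-0.001,-0.006],[0.022,-0.002,-0.012],[0.033,-0.003,-0.0185],[0.033,-0.003,-0.0185],[0.033,-0.003,-0.0185],[0.033,-0.003,-0.0185],[0.033,-0.003,-0.0185]], rot=[[0,0,-1],[0,0,-2],[0,0,-3.7],[0,0,-3.7],[0,0,-3.7],[0,0,-3.7],[0,0,-3.7]])

```text
time: 10.35
tcp_pos: [0.6017, -0.3013, 0.1112]
ee_rot: [-0.225, 0.903, -0.355, 0.089]
wrist_force: [-0.1, -0.1, 0.1]
width: 0.004
```

```bash
python3 -c "
from go import *
p=np.array([-24.5,0,67.3])
where(p)
Rt=frame(np.pi); _,tp,Rc=cur()
for th in [0,15,30,45,60,75,90]:
    a_=np.radians(th); m=np.array([-np.cos(a_),np.sin(a_)]); L=np.array([np.sin(a_),np.cos(a_)])
    C=6*m+38*L; T=w(p+(C[0]-11)*BY+(C[1]+14)*BZ)
    print(th,np.round(Rc.T@(T-tp),4))
S=eyes.grab_frame('scene')
im=cv2.resize(S['pixels'][110:200,230:350],None,fx=6,fy=6,interpolation=cv2.INTER_CUBIC);cv2.imwrite('pics/s8.png',im)
"
```

```text
time 10.35 t 179.9 lean 1.0 d(BX,BY,BZ) [  0.4 -29.   49.5] vise [-47.4 -29.  111.2] F vise [-0.1 -0.   0.1] M tool [-0.2  -0.05 -0.01] width 0.004 q [-0.73, 0.27, 1.77, 0.54, 1.15, 1.35]
0 [-0.012   0.0004 -0.0025]
15 [-0.0221  0.0005 -0.0028]
30 [-0.0318  0.0005 -0.0004]
45 [-0.0407  0.0005  0.0043]
60 [-0.048   0.0005  0.0112]
75 [-0.0532  0.0005  0.0198]
90 [-0.0561  0.0005  0.0294]
```

View pics/s8.png

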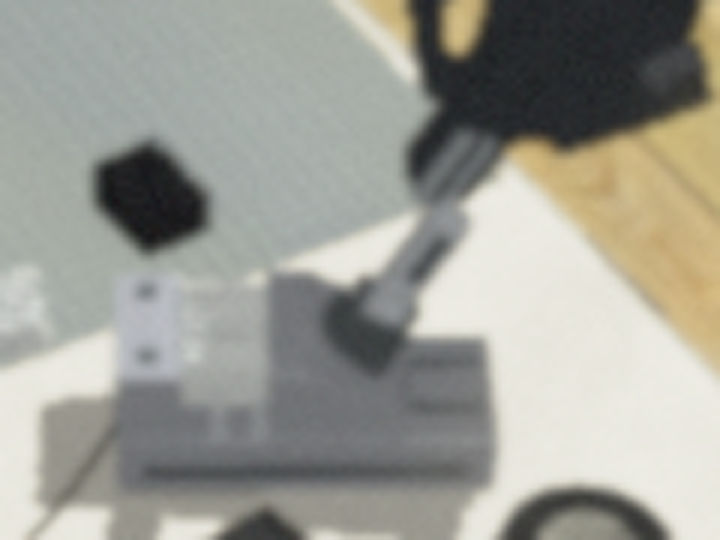

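The closed fingers are behind the lever (crop (450,170)), on its -y side. I start the fold along an arc.

Call:
move_arm(hand=[0,0,0,0,0,0,0,0], travel=[[-0.006,0,-0.001],[-0.012,0.0004,-0.0025],[-0.017,0.0004,-0.0028],[-0.022,0.0005,-0.0028],[-0.027,0.0005,-0.0018],[-0.0318,0.0005,-0.0004],[-0.0365,0.0005,0.0018],[-0.041,0.0005,0.0043]], rot=[[0,0,0],[0,0,0],[0,0,0],[0,0,0],[0,0,0],[0,0,0],[0,0,0],[0,0,0]])

```text
time: 11.07
tcp_pos: [0.5734, -0.2731, 0.1084]
ee_rot: [-0.224, 0.903, -0.355, 0.09]
wrist_force: [2.7, -1.7, 0.3]
width: 0.001
```

```bash
python3 -c "
from go import *
p=np.array([-24.5,0,67.3])
where(p)
S=eyes.grab_frame('scene')
im=cv2.resize(S['pixels'][110:200,230:350],None,fx=6,fy=6,interpolation=cv2.INTER_CUBIC);cv2.imwrite('pics/s9.png',im)
"
```

```text
time 11.07 t 180.0 lean 1.0 d(BX,BY,BZ) [ 0.4 10.8 46.4] vise [-45.9  10.8 108.4] F vise [ 0.6 -3.2  0.3] M tool [-0.21  0.58 -0.01] width 0.001 q [-0.73, 0.19, 1.87, 0.55, 1.12, 1.34]
```

View pics/s9.png

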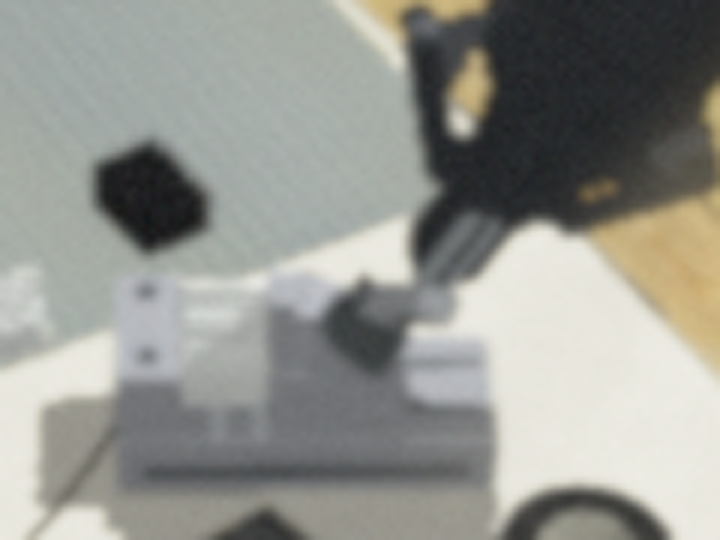

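Call:
move_arm(hand=[0,0,0,0,0,0,0,0], travel=[[-0.004,0,0.0034],[-0.0073,0,0.0069],[-0.01,0,0.011],[-0.0125,0,0.0155],[-0.014,0,0.02],[-0.0145,0,0.024],[-0.0145,0,0.026],[-0.0145,0,0.026]], rot=[[0,0,0],[0,0,0],[0,0,0],[0,0,0],[0,0,0],[0,0,0],[0,0,0],[0,0,0]])

```text
time: 11.78
tcp_pos: [0.5704, -0.2551, 0.0882]
ee_rot: [-0.225, 0.904, -0.353, 0.089]
wrist_force: [-18.2, -2.2, 23.1]
width: -0.0
```

```bash
python3 -c "
from go import *
p=np.array([-24.5,0,67.3])
where(p)
S=eyes.grab_frame('scene')
im=cv2.resize(S['pixels'][110:200,230:350],None,fx=6,fy=6,interpolation=cv2.INTER_CUBIC);cv2.imwrite('pics/s10.png',im)
"
```

```text
time 11.78 t -179.8 lean 1.0 d(BX,BY,BZ) [ 0.7 25.3 23.3] vise [-34.8  25.3  88.2] F vise [-14.   11.9  23.1] M tool [-0.5  -2.09 -0.01] width -0.0 q [-0.71, 0.2, 1.91, 0.56, 1.09, 1.33]
```

View pics/s10.png

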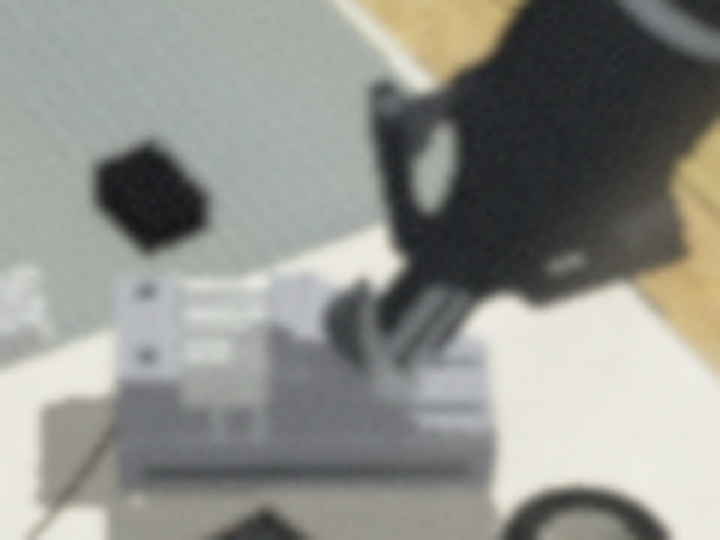

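The force of about 29 N along the axis shows the lever is down on its rest (crop (390,375)). I back off along the axis.

Call:
move_arm(hand=[0,0,0,0,0,0], travel=[[0,0,-0.008],[0,0,-0.03],[0,0,-0.06],[0,0,-0.09],[0,0,-0.12],[0,0,-0.12]], rot=[[0,0,0],[0,0,0],[0,0,0],[0,0,0],[0,0,0],[0,0,0]])

```text
time: 12.33
tcp_pos: [0.5334, -0.2981, 0.1963]
ee_rot: [-0.223, 0.903, -0.355, 0.093]
wrist_force: [0.6, -0.4, 0.6]
width: -0.002
```

```bash
python3 -c "
from go import *
p=np.array([-24.5,0,67.3])
where(p)
draw=__import__('ov').draw
draw('o11',p,0,1.5,0.024,crops=dict(scene=(240,140,70,52),top=(258,140,70,52)))
S=eyes.grab_frame('scene')
cv2.imwrite('pics/s11.png',cv2.resize(S['pixels'][130:200,240:333],None,fx=8,fy=8,interpolation=cv2.INTER_CUBIC))
T=eyes.grab_frame('top')
cv2.imwrite('pics/t11.png',cv2.resize(T['pixels'][135:205,250:343],None,fx=8,fy=8,interpolation=cv2.INTER_CUBIC))
"
```

```text
time 12.33 t -179.9 lean 0.9999 d(BX,BY,BZ) [  1.4  23.1 145.3] vise [-91.5  23.1 196.3] F vise [ 0.1 -0.7  0.6] M tool [-0.21 -0.01 -0.04] width -0.002 q [-0.8, 0.06, 1.86, 0.51, 1.28, 1.35]
```

View pics/o11_scene.png

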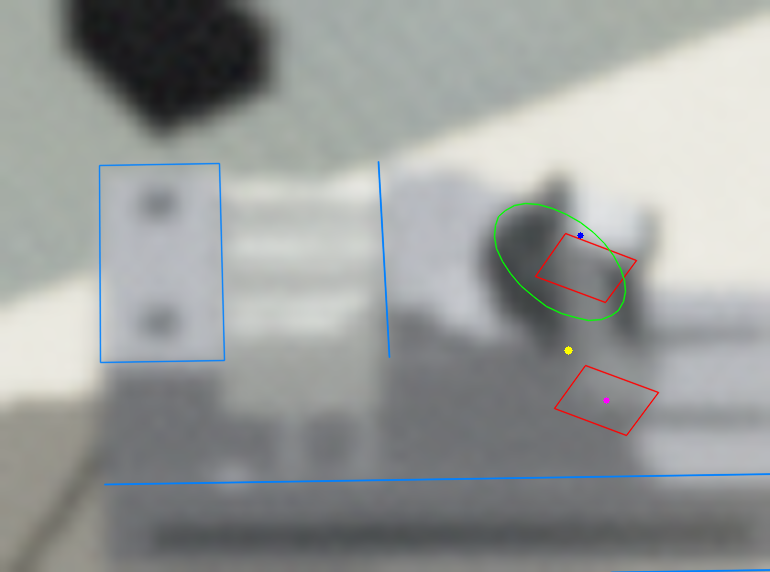

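View pics/s11.png

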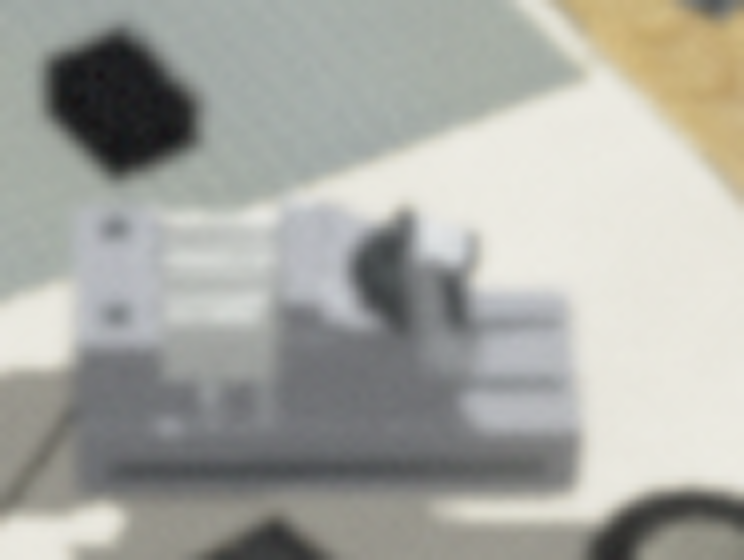

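View pics/t11.png

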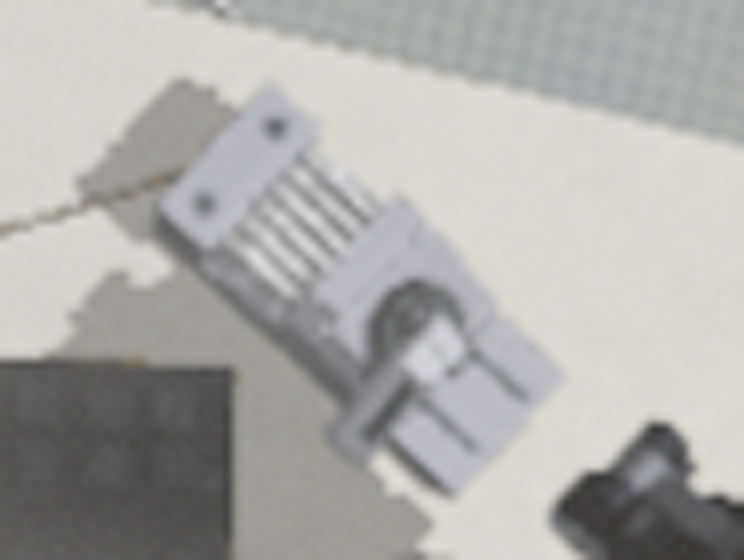

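View pics/o11_top.png

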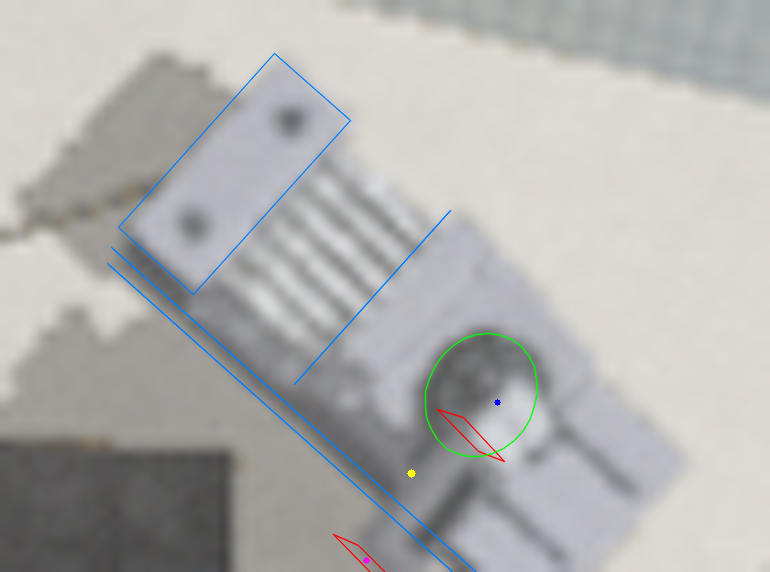

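```bash
python3 -c "
from ov import *
p=np.array([-24.5,0,67.3])
for nme,(u,v,ww,hh) in dict(scene=(265,148,48,36),top=(285,160,48,36)).items():
    f=eyes.grab_frame(nme); s=16
    im=cv2.resize(f['pixels'][v:v+hh,u:u+ww],None,fx=s,fy=s,interpolation=cv2.INTER_CUBIC)[:600]
    d=np.array([-.3,-.4]) if nme=='top' else 0
    for th,col in ((0,(0,0,255)),(.2,(0,200,0))):
        px=np.cos(th)*BX+np.sin(th)*BY; fy=-np.sin(th)*BX+np.cos(th)*BY; L=np.cos(1.5)*BZ+np.sin(1.5)*fy; N=np.cross(px,L)
        for sg in(1,):
          pts=[p+r*L+i*8*px+6*np.cross(L,px)*(-1 if np.cross(L,px)@BZ<0 else 1) for r,i in((8,1),(49,1),(49,-1),(8,-1))]
          cv2.polylines(im,[np.array([((proj(f,w(X))+d-[u,v]+.5)*s-.5).astype(int) for X in pts])],True,col,1,cv2.LINE_AA)
    cv2.imwrite(f'pics/z_{nme}.png',im)
"
```

```text
(no output)
```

View pics/z_scene.png

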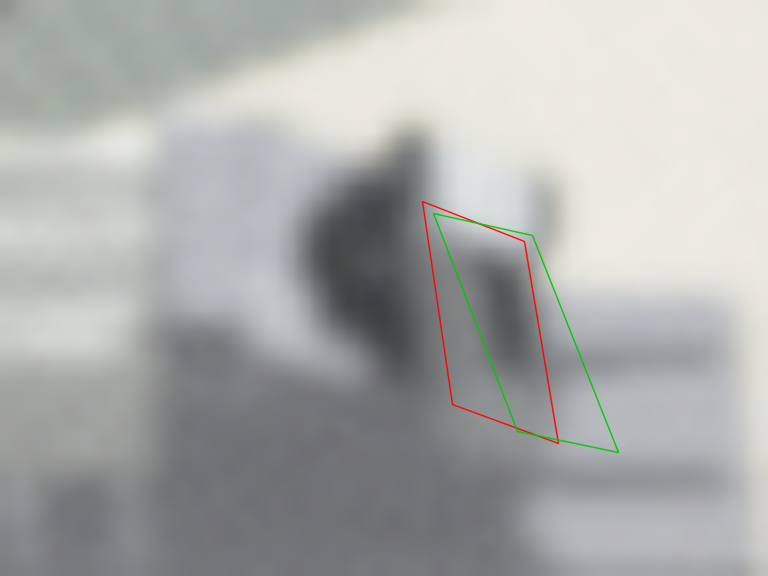

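View pics/z_top.png

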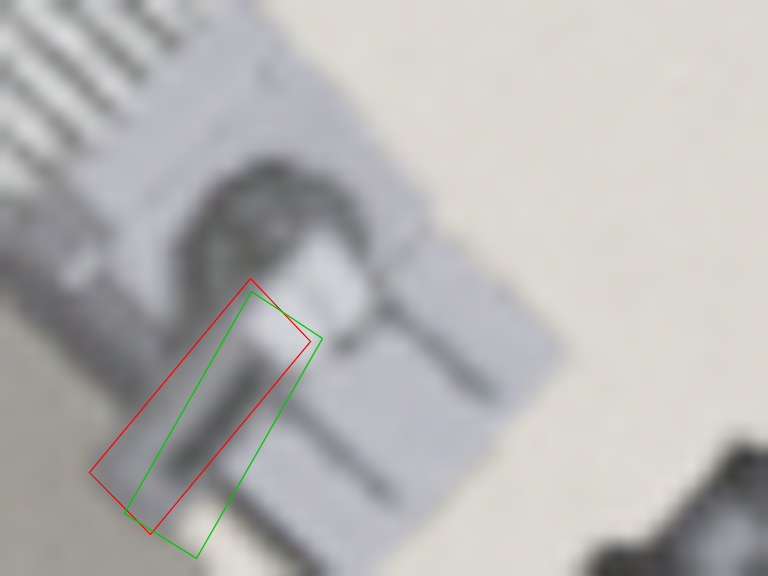

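Red (bolt 0, lever 1.5) matches the real lever in both views, while green (bolt 0.2) does not. The gripper is clear, so I hand in.

```bash
python3 -c "
from rig import job_done
print(job_done())"
```

```text
the job is handed in; nothing more can be done
None
```

The heatsink is clamped, the bolt is snug and the lever is folded onto its rest. I handed the job in at about 13 s of the 51 s allowed. The hand-in reports no verdict.

- **Jaw:** I gripped the lever and slid the jaw about 19 mm home. The push force rose from 4 N to 8.7 N over the last 0.6 mm. When I pressed again after screwing, it held at 13 N.
- **Bolt:** I turned it clockwise about 170° until it stopped, where the moment jumped to 0.6 N m.
- **Lever:** I then pushed it down with the closed fingers until it pressed on its rest at about 29 N.

In the last pictures the heatsink looks flush on both jaws and the jaw edge sits at 0.024. The lever outline fits bolt 0 and fold 1.5. The gripper was clear of everything. I aimed no move at the tape roll, pliers or jar, but I only saw the tape roll's edge in the later crops and did not measure any of the three again.

- **Stop angle:** The stop came 5–12° past the angle I had estimated from the gripper, probably because the grip was slightly skewed on the lever. The pictures agree with bolt 0.
- **Jaw gap:** The pictures cannot rule out a gap smaller than about 1 mm at the sliding jaw; the force readings say it is home.

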